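# Lock the gearbox's output shaft

## Task

Lock the gearbox's output shaft, pushing with the fingertips only: push one of the upright studs on the slotted steel disc sideways to turn the disc until one of its two slots faces the yellow lock bar. Then push the bar by its upright end plate, towards the disc, fully home into the slot until the plate meets the guide, and move clear, leaving the tools and other loose things where they are.

Things in the scene. Friction and masses are not known exactly. Their poses are not given: they have to be found in the camera images.
- gearbox: olive gearbox on a timber block, fixed. Origin: on the bench right under the disc's vertical axis. Its +x axis is the way the lock bar is pushed (from the end plate towards the disc's axis); z up. Top cover 215 mm above the bench, 256 x 206 mm.
- guide_face (a point): middle of the outer face of the bar guide, a block on the gearbox 46 mm wide, 80 to 106 mm from the disc's axis; this point is level with the bar's top, the guide's top is 10 mm above it. Axes as the gearbox's.
- disc_hub (a point): on the axis of the slotted bright steel disc, level with its top face (249 mm above the bench). Turns with the disc; its x axis runs along the two slots. Disc 144 mm diameter, 12 mm thick; two opposite slots, 24 mm wide, 30 mm deep from the rim, a yellow paint mark at the inner end of each. A hub with a hexagon nut stands in the middle, 56 mm across, 36 mm tall.
- stud (a point): middle of the top of one of the disc's four equal upright studs, round, 14 mm diameter, 30 mm tall above the disc's top face, 55 mm from the axis, one at 45 degrees to either side of each slot; any of them may be pushed. This one is 45 degrees counter-clockwise of the disc's x axis.
- lock_disc (a joint): turn of the disc on the gearbox, rad, counter-clockwise from above positive; a slot faces the bar squarely at 0 and every half turn (3.142, -3.142). Turns either way without stop, takes about 5 N sideways at a stud and stays where it is left. The bar enters within about 0.08 rad of square; its tapered tip then centres the disc.
- lock_bar (a joint): slide of the lock bar, m: 0 withdrawn, 0.030 fully home (end plate on the guide, tip 24 mm inside the slot). Sliding it takes about 4 N and it stays where it is left; the solid rim of the disc stops it at about 0.006 if no slot faces it.
- bar_plate (a point): on the lock bar's yellow upright end plate: middle of the outer face (the one to push), 16 mm above the top of the bar; moves with the bar. Plate 34 mm wide, 6 mm thick, its top 15 mm above this point. The bar, 20 mm wide and 12 mm thick, runs from the plate through the guide towards the disc. Withdrawn, this face is 142 mm from the disc's axis; home, 112 mm.
- socket: loose bright steel drive socket standing on the gearbox's top cover beside the disc, 40 mm diameter, 50 mm tall; leave alone. Origin: centre of its underside
- sealant: small loose red bottle of thread sealant standing on the gearbox's top cover, 28 mm diameter, 72 mm tall; leave alone. Origin: centre of its underside
- spray_can: red spray can on the bench, 64 mm diameter, about 190 mm tall; leave alone. Origin: centre of its underside
- tape: orange roll of tape lying on the bench, 84 mm diameter, 24 mm tall; leave alone. Origin: centre of its underside
- gear: loose steel gear wheel lying on the bench, 85 mm diameter, 32 mm tall; leave alone. Origin: centre of its underside
- grease_tub: white tub with a blue lid on the bench, 80 mm diameter, 75 mm tall; leave alone. Origin: centre of its underside
- wrench: steel wrench lying on the bench, 240 mm long; leave alone. Origin: near its middle, underside
- screwdriver: green-handled screwdriver lying on the bench, 220 mm long; leave alone. Origin: near its middle, underside

How it is judged (in metres and radians):
On the way, in this order (a step that is already met when the one before it is completed fails the run):
1. a slot of the disc faces the bar (angle between the x axis of disc_hub and the x axis of gearbox, either way round below 0.1 rad and value of joint lock_bar below 0.015 m), for 0.1 s.
2. the bar is pushed home into the slot (value of joint lock_bar above 0.0275 m), for 0.2 s.
At the end, for the whole second after the job is handed in: The lock bar is home in a slot of the disc (at least 27.5 of its 30 mm; slot within 0.06 rad of the bar), the disc is at rest, and no loose thing was moved more than 20 mm (value of joint lock_bar above 0.0275 m and angle between the x axis of disc_hub and the x axis of gearbox, either way round below 0.06 rad and velocity of joint lock_disc between -0.05 and 0.05 rad/s); the robot touches nothing.
It fails at once if the socket or the sealant bottle on the gearbox is lifted, carried or shoved (more than 20 mm) (distance of any of socket, sealant from where it was at the start of the episode above 0.02 m).
It fails at once if something loose on the bench is lifted, carried or shoved (more than 20 mm) (distance of any of spray_can, tape, gear, grease_tub, wrench, screwdriver from where it was at the start of the episode above 0.02 m).
It fails at once if the arm or the gripper's body, not the fingers, pushes on the gearbox, its disc or its bar (contact force between the arm and gearbox above 3 N).
It also fails if it takes over 45 s, if anything falls off the work surface, if the arm or the gripper's body presses on something with over 40 N, if the wrist force passes 120 N, or if a joint passes its speed limit or range.

## Robot

A 6-joint arm with a two-finger parallel gripper is mounted at the origin on the work surface. World frame = base frame: x ahead of the robot, y to its left, z up, the work surface at z = 0. Lengths are in mm, angles in rad, forces in N, time in s.
With the tool pointing down it reaches from about 300 to 775 mm from the base axis. Payload 14.6 kg.
Tool frame: the origin (TCP) lies midway between the tips of the shut fingers; the grasp point (between the pads) lies manip.grasp_offset behind it (manip.grasp_offset is the distance from the TCP to the grasp point, in mm); z points along the fingers, y is the direction in which the jaws open and shut (so a half turn about z gives the same grasp; the last joint's range is limited). The gripper opens to 94 mm and grips with 3 to 60 N. Pads are 16 mm wide; open, the fingers measure 119 mm over their backs; the gripper's body (75 mm by 177 mm) begins 78 mm behind the grasp point.
Start: joints at [1.256, 0.3, 1.521, -0, 1.321, -0.067], TCP at [134.897, 533.19, 205.446] pointing down, gripper open.
Joint ranges: [-3.03, 3.03], [-0.79, 2.21], [0.23, 2.52], [-1.04, 4.18], [0, 3.07], [-2.55, 2.55]. Speed limits (rad/s): [2.22, 2.22, 2.57, 3.14, 3.14, 3.14].

## Interface

Orientations are given as [roll, pitch, yaw] about the fixed x, y, z axes, in that order (R = Rz(yaw) Ry(pitch) Rx(roll)).
In Python, from cell import monitor, vision, order, manip gives the robot as it stands.
- The arm moves only by the shell command python3 -m jog 'ROWS' [FORCE]. ROWS is JSON, a list of rows, each a list of 7 numbers: the shift along the tool's x, y, z in cm, then the turn, a rotation vector about the tool's x, y, z in rad, then the opening in per cent of the stroke, from 0 (shut) to 100 (fully open). In form: [[tx, ty, tz, rx, ry, rz, jaw], ...]. A call has 1 to 8 rows; each row shifts and turns the commanded pose from where the row before left it, along the tool's axes as they then stand; what a row does not reach is not made up. A row lasts 1/10 s, in which the tool goes at most 50 mm and 8.59 degrees, less where a joint would pass 70% of its speed; a pose out of reach is approached as far as the arm can. A call is refused whole if a number of a shift passes 5 or a number of a turn 0.15, either way. A call with a gripper value outside its range is refused whole. The fingers move at their own pace and stop on an object; FORCE is the grip in N (left out, the last holds). Time passes only in rows, so rows that do not move let the fingers close. It gives the time, the measured TCP pose, the force and the opening at its end, in the units of the state.
- monitor.read_state(): the state, without advancing time (a new reading comes with each control period).
- vision.camera(name): name is "scene" or "top" or "wrist"; returns a dict with "color" (400x640x3 uint8, blue, green, red), "fx", "fy", "cx", "cy" (pixels), "cam_to_world" (4x4, takes a point from camera to world coordinates); the wrist camera has in their place "tool_from_camera" (4x4, takes a point from camera to tool coordinates, whose origin is the TCP and whose axes are the flange's). Camera axes: x right, y down, z forward; pixel columns grow to the right and rows downward; lengths in mm; the calibration is good to about 2 mm. A picture is of the moment at which its call begins: read the wrist's pose just before it. There is no depth.
- order.sign_off(): hands the job in, once; it reports no verdict.
The state is a dict: "clock": time; "joints": joint angles; "qd": joint speeds; "effort": joint torques, N m; "eef_pos": TCP position; "eef_rot": TCP orientation; "wrist_force": force on the tool from outside, world axes, zero at the start; "moment": the same for the moment, N m; "finger_gap": finger opening in mm.
Only numpy, scipy, OpenCV 4.12 (cv2) and the standard library are available. Lean on these libraries where they do the work, as an engineer would, in place of code of your own. Each camera call takes 0.05 s, during which the arm holds its last target.

## Working session

There is one attempt and no reset: what is moved stays moved. The work goes in short steps, Python scripts to look and compute and a shell command to move; the robot and the scene stay as the last step left them, time stands still between calls to the robot, and variables do not carry over. Pictures are saved under pics/ and viewed, and the job is handed in when it is done.

```bash
ls; mkdir -p pics; python3 - <<'E'
from cell import monitor, vision, order, manip
import cv2,pickle
s=monitor.read_state(); print(s, manip.grasp_offset)
d={}
for n in ["scene","top","wrist"]:
    c=vision.camera(n); cv2.imwrite(f"pics/{n}0.png",c["color"]); d[n]=c
    print(n,c["fx"],c["fy"],c["cx"],c["cy"],c.get("cam_to_world",c.get("tool_from_camera")))
pickle.dump((s,d),open("cams0.pkl","wb"))
E
```

```text
pics
{'clock': 0.0, 'joints': array([ 1.25642727e+00,  3.00486414e-01,  1.52159003e+00,  1.88134149e-05,
        1.32071817e+00, -6.65918198e-02]), 'qd': array([-0.00169589,  0.00171994, -0.00048245,  0.00223517, -0.00295391,
        0.00124832]), 'effort': array([-1.59859087e-04, -5.31811202e+01, -3.52729833e+01,  7.08360784e-02,
        2.44013756e-02, -1.50647752e-04]), 'eef_pos': array([134.79679756, 532.94554672, 204.87415212]), 'eef_rot': array([-3.14039456e+00, -9.81641126e-05,  2.89381069e+00]), 'wrist_force': array([-0.18257946, -0.28506634,  0.78725157]), 'moment': array([0.01967258, 0.02644553, 0.01645584]), 'finger_gap': 94.09270933234878} 18.8
scene 392.1792168912797 392.1792168912797 315.99674556888414 202.44868990481172 [[-7.20224646e-01  3.63761698e-01 -5.90723189e-01  1.19804282e+03]
 [ 6.93605802e-01  3.94379578e-01 -6.02806552e-01  7.17603809e+02]
 [ 1.36912266e-02 -8.43885167e-01 -5.36349117e-01  7.72547413e+02]
 [ 0.00000000e+00  0.00000000e+00  0.00000000e+00  1.00000000e+00]]
top 431.33098424503453 431.33098424503453 319.34898324973403 201.4915882160675 [[-2.36009214e-02 -9.73507321e-01  2.27434588e-01  1.99446073e+02]
 [-9.99716507e-01  2.22658657e-02 -8.43428181e-03  5.66548699e+01]
 [ 3.14680709e-03 -2.27569169e-01 -9.73756834e-01  1.73435298e+03]
 [ 0.00000000e+00  0.00000000e+00  0.00000000e+00  1.00000000e+00]]
wrist 349.56657797948424 349.56657797948424 318.03808544562884 199.7083393924817 [[ 3.54313290e-04 -9.59800750e-01 -2.80682016e-01  8.15163242e+01]
 [ 9.99999819e-01  4.76490442e-04 -3.67044028e-04 -2.44876906e-01]
 [ 4.86031431e-04 -2.80681835e-01  9.59800746e-01 -1.80002610e+02]
 [ 0.00000000e+00  0.00000000e+00  0.00000000e+00  1.00000000e+00]]
```

View pics/scene0.png

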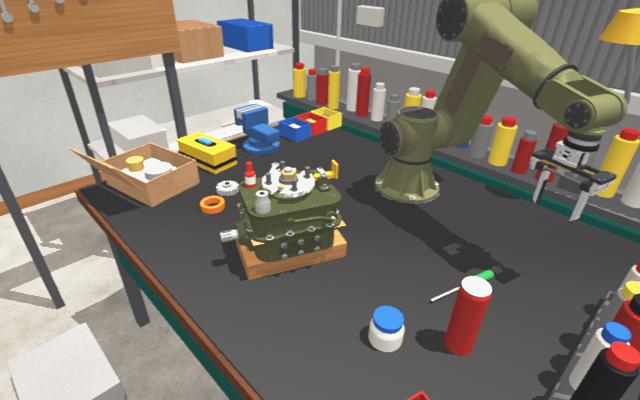

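View pics/top0.png

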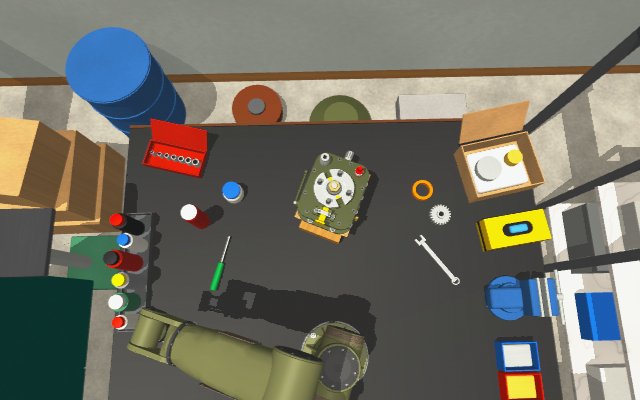

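View pics/wrist0.png

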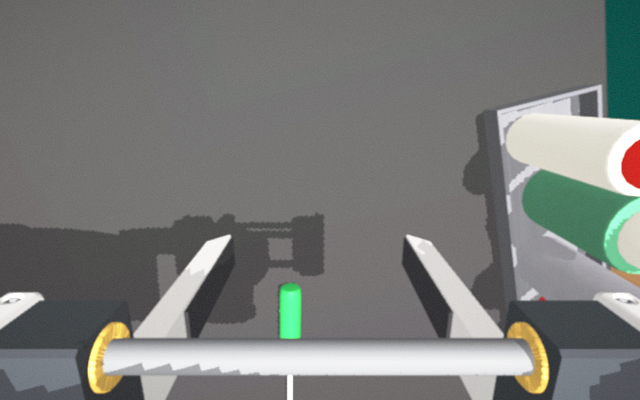

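The pictures show the gearbox at about (334,187) in top, with the yellow bar below it at about (324,215). In scene it sits at about (290,185). I'll zoom in on both.

```bash
python3 - <<'E'
import cv2
a=cv2.imread("pics/top0.png")[140:250,285:385]; cv2.imwrite("pics/top0z.png",cv2.resize(a,None,fx=5.4,fy=5.4,interpolation=cv2.INTER_CUBIC))
a=cv2.imread("pics/scene0.png")[150:225,220:350]; cv2.imwrite("pics/scene0z.png",cv2.resize(a,None,fx=6,fy=6,interpolation=cv2.INTER_CUBIC))
E
```

```text
(no output)
```

View pics/top0z.png

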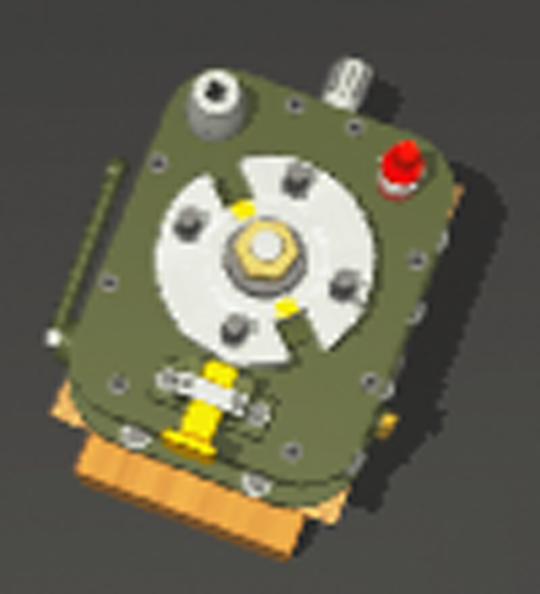

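View pics/scene0z.png

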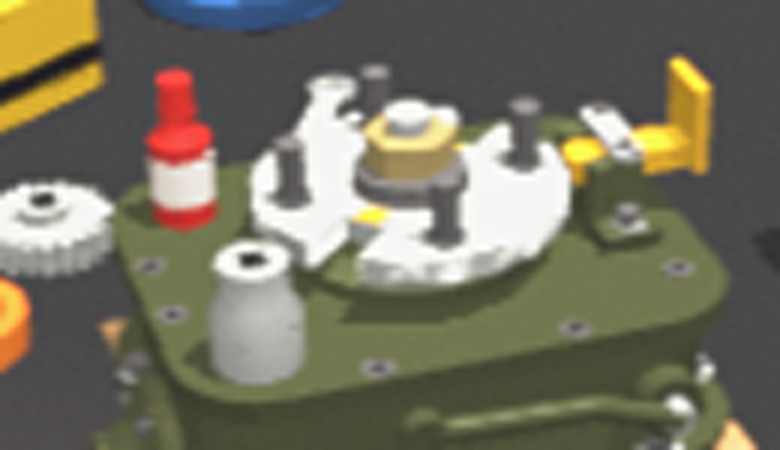

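```bash
cat > h.py <<'E'
import numpy as np,pickle
s0,d0=pickle.load(open('cams0.pkl','rb'))
def ray(n,u,v,z,c=None):
    c=c or d0[n]; T=c["cam_to_world"]
    r=T[:3,:3]@np.array([(u-c["cx"])/c["fx"],(v-c["cy"])/c["fy"],1]); o=T[:3,3]
    return o+r*(z-o[2])/r[2]
def proj(n,p,c=None):
    c=c or d0[n]; q=np.linalg.inv(c["cam_to_world"])@np.append(p,1)
    return np.array([c["fx"]*q[0]/q[2]+c["cx"],c["fy"]*q[1]/q[2]+c["cy"]])
E
python3 - <<'E'
from h import *
t=lambda u,v,z:ray("top",285+(u+.5)/5.4-.5,140+(v+.5)/5.4-.5,z)
s=lambda u,v,z:ray("scene",220+(u+.5)/6-.5,150+(v+.5)/6-.5,z)
np.set_printoptions(precision=1,suppress=True)
for k,a in dict(disc=(266,260,249),m1=(243,210,249),m2=(287,308,249),nut=(268,243,285),st1=(298,178,279),st2=(190,222,279),st3=(345,284,279),st4=(236,328,279),plateL=(163,437,280),plateR=(217,455,280),tip=(218,370,249),sock=(215,90,265),seal=(405,150,287)).items(): print(k,t(*a))
print('scene')
for k,a in dict(m=(372,217,249),plateTL=(677,62,280),plateTR=(712,88,280),nut=(408,112,285),st=(525,103,279),stb=(447,180,279),stc=(290,142,279),std=(376,70,279),sock=(253,262,265)).items(): print(k,s(*a))
E
```

```text
disc [595.5  -9.1 249. ]
m1 [630.1   5.1 249. ]
m2 [562.6 -21.8 249. ]
nut [597.2  -9.1 285. ]
st1 [642.3 -30.3 279. ]
st2 [614.1  40.8 279. ]
st3 [570.3 -58.2 279. ]
st4 [542.8  12.9 279. ]
plateL [472.5  61.3 280. ]
plateR [460.2  27.3 280. ]
tip [522.   24.6 249. ]
sock [708.8  21.9 265. ]
seal [ 657.3 -100.1  287. ]
scene
m [631.3   7.4 249. ]
plateTL [465.9  34.  280. ]
plateTR [473.4  63.7 280. ]
nut [598.5  -5.1 285. ]
st [546.1  15.2 279. ]
stb [619.8  45.4 279. ]
stc [648.1 -27.3 279. ]
std [574.7 -56.4 279. ]
sock [708.9  24.5 265. ]
```

Top and scene agree to about 4 mm:
- **Disc axis:** about (595.5, -7.5).
- **Gearbox yaw:** about -21°.
- **Disc x axis:** about +21° in world, so it needs about 42° clockwise.
- **Stud to push:** the one nearest the robot, towards gearbox +y.

First I'll shut the fingers, rise, and align the yaw so tool x = -gearbox x and tool y = gearbox y.

```bash
cat >> h.py <<'E'
C=np.array([595.5,-7.5]); A=np.radians(-21.2)
def g(p):
    d=np.asarray(p)[:2]-C; c,s=np.cos(A),np.sin(A)
    return np.array([c*d[0]+s*d[1],-s*d[0]+c*d[1],p[2]])
def w(q):
    c,s=np.cos(A),np.sin(A); return np.array([c*q[0]-s*q[1]+C[0],s*q[0]+c*q[1]+C[1],q[2]])
def st():
    from cell import monitor
    s=monitor.read_state(); np.set_printoptions(precision=2,suppress=True)
    print("t",round(s["clock"],2),"gear xyz",g(s["eef_pos"]),"yaw err",round(s["eef_rot"][2]-np.pi-A,4),"rp",s["eef_rot"][:2],"F",s["wrist_force"],"gap",round(s["finger_gap"],1))
    return s
E
python3 -m jog '[[0,0,-3.2,0,0,0.03,0],[0,0,-3.2,0,0,0.03,0],[0,0,-3.2,0,0,0.03,0],[0,0,-3.2,0,0,0.032,0]]' 20
python3 -c "from h import *; st(); print(w([-55,-40,320]))"
```

```text
clock: 0.55
eef_pos: [134.8, 533.0, 334.6]
eef_rot: [-3.141, 0.0, 2.771]
wrist_force: [0.1, 0.2, 0.1]
finger_gap: 65.7
t 0.55 gear xyz [-624.93  337.3   334.59] yaw err -0.0011 rp [-3.14  0.  ] F [0.11 0.24 0.08] gap 65.7
[529.76 -24.9  320.  ]
```

```bash
python3 -m jog '[[-3.5,-2.3,0,0,0,0,0],[-3.5,-2.3,0,0,0,0,0],[-3.5,-2.3,0,0,0,0,0],[-3.5,-2.3,0,0,0,0,0],[-3.5,-2.3,0,0,0,0,0],[-3.5,-2.3,0,0,0,0,0],[-3.5,-2.3,0,0,0,0,0],[-3.5,-2.3,0,0,0,0,0]]'
python3 -c "from h import *; st()"
```

```text
clock: 1.35
eef_pos: [330.0, 258.9, 333.5]
eef_rot: [3.141, 0.0, 2.772]
wrist_force: [0.4, -0.2, -1.6]
finger_gap: 2.0
t 1.35 gear xyz [-343.82  152.36  333.47] yaw err 0.0004 rp [3.14 0.  ] F [ 0.36 -0.18 -1.6 ] gap 2.0
```

```bash
python3 -m jog '[[-3.6,-2.4,0,0,0,0,0],[-3.6,-2.4,0,0,0,0,0],[-3.6,-2.4,0,0,0,0,0],[-3.6,-2.4,0,0,0,0,0],[-3.6,-2.4,0,0,0,0,0],[-3.6,-2.4,0,0,0,0,0],[-3.0,-2.4,0,0,0,0,0],[-2.0,-2.0,0,0,0,0,0]]'
python3 - <<'E'
from h import *
from cell import vision
import cv2
s=st()
for n in ["wrist","scene","top"]:
    c=vision.camera(n); im=c["color"]
    if n=="scene": im=cv2.resize(im[130:230,210:360],None,fx=5,fy=5,interpolation=2)
    if n=="top": im=cv2.resize(im[130:250,275:395],None,fx=5,fy=5,interpolation=2)
    cv2.imwrite(f"pics/{n}1.png",im)
E
```

```text
clock: 2.15
eef_pos: [510.3, -13.1, 332.8]
eef_rot: [-3.141, -0.001, 2.771]
wrist_force: [-0.1, 0.8, 0.1]
finger_gap: 0.2
t 2.15 gear xyz [-77.39 -36.   332.84] yaw err -0.0009 rp [-3.14 -0.  ] F [-0.12  0.8   0.07] gap 0.2
```

View pics/wrist1.png

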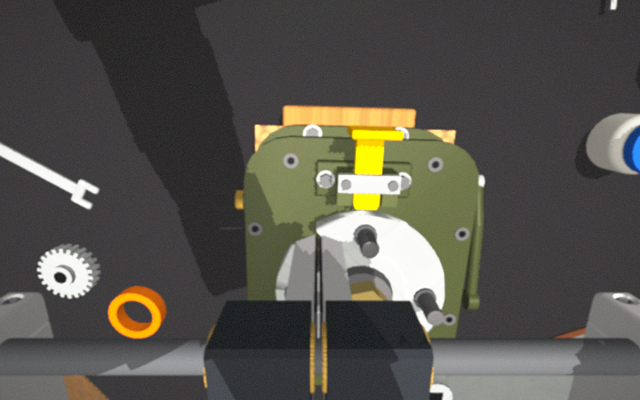

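View pics/scene1.png

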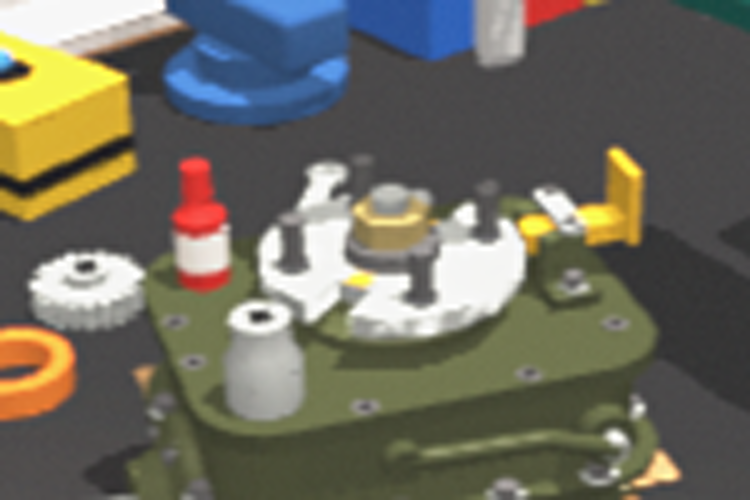

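```bash
cat >> h.py <<'E'
from scipy.spatial.transform import Rotation as Ro
def wr(u,v,z,s,c=None):
    c=c or d0["wrist"]; T=np.eye(4); T[:3,:3]=Ro.from_euler("xyz",s["eef_rot"]).as_matrix(); T[:3,3]=s["eef_pos"]
    return ray("",u,v,z,dict(fx=c["fx"],fy=c["fy"],cx=c["cx"],cy=c["cy"],cam_to_world=T@c["tool_from_camera"]))
E
python3 - <<'E'
from h import *
s=st()
for k,a in dict(st4=(363,231,279),st2=(428,297,279),platemid=(378,132,280),plL=(351,133,280),plR=(404,134,280),tip=(367,207,249),barL=(357,150,249),barR=(384,150,249)).items(): print(k,g(wr(*a,s)))
print(proj("scene",s["eef_pos"]))
t=lambda u,v,z:ray("top",285+(u+.5)/5.4-.5,140+(v+.5)/5.4-.5,z)
for k,a in dict(st1=(298,178,279),st2=(190,222,279),st3=(345,284,279),st4=(236,328,279)).items(): print(k,g(t(*a)))
E
```

```text
t 2.3 gear xyz [-78.27 -35.33 332.76] yaw err -0.0021 rp [-3.14 -0.  ] F [-1.1   0.54 -0.27] gap 0.5
st4 [-68.13  -3.54 279.  ]
st2 [-14.56  47.56 279.  ]
platemid [-138.03    3.8   280.  ]
plL [-137.41  -13.91  280.  ]
plR [-136.71   20.96  280.  ]
tip [-76.7    3.01 249.  ]
barL [-121.8    -6.22  249.  ]
barR [-121.76   14.16  249.  ]
[310.04 141.92]
st1 [ 51.9   -4.35 279.  ]
st2 [ -0.1   51.75 279.  ]
st3 [ -5.14 -56.36 279.  ]
st4 [-56.54  -0.01 279.  ]
```

View pics/top1.png

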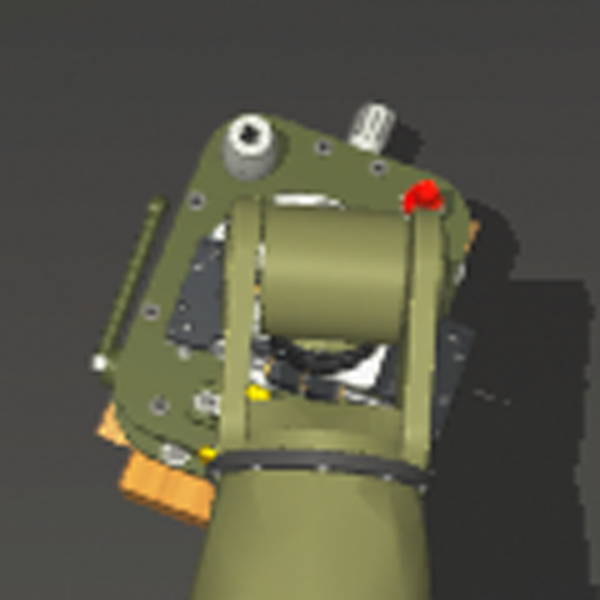

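```bash
python3 - <<'E'
from h import *
s=st()
for k,a in dict(st4=(371,246,279),st2=(436,312,279)).items(): print(k,g(wr(*a,s)))
for p in [(472.5,61.3,280),(460.2,27.3,280),(465.9,34,280),(473.4,63.7,280),(522,24.6,249)]: print(g(p))
s=lambda u,v,z:ray("scene",220+(u+.5)/6-.5,150+(v+.5)/6-.5,z)
print("scene studs"); 
for a in [(525,103,279),(447,180,279),(290,142,279),(376,70,279)]: print(g(s(*a)))
E
```

```text
t 2.3 gear xyz [-78.27 -35.33 332.76] yaw err -0.0021 rp [-3.14 -0.  ] F [-1.1   0.54 -0.27] gap 0.5
st4 [-56.5    2.66 279.  ]
st2 [ -1.49  54.83 279.  ]
[-139.56   19.66  280.  ]
[-138.73  -16.48  280.  ]
[-135.84   -8.18  280.  ]
[-139.58   22.23  280.  ]
[-80.13   3.35 249.  ]
scene studs
[-54.3    3.25 279.  ]
[  3.49  58.07 279.  ]
[ 56.19   0.56 279.  ]
[ -1.76 -53.1  279.  ]
```

```bash
sed -i 's/^C=.*/C=np.array([595.8,-5.5])/' h.py
python3 -m jog '[[-2.6,0.2,0,0,0,0,0],[0,0,3,0,0,0,0],[0,0,3,0,0,0,0],[0,0,1.5,0,0,0,0],[0,0,0,0,0,0,0],[0,0,0,0,0,0,0]]'
python3 - <<'E'
from h import *
from cell import vision
import cv2
s=st()
for n in ["wrist","scene"]:
    c=vision.camera(n); im=c["color"]
    if n=="scene": im=cv2.resize(im[130:230,210:360],None,fx=5,fy=5,interpolation=2)
    cv2.imwrite(f"pics/{n}2.png",im)
E
```

```text
clock: 2.9
eef_pos: [534.5, -17.9, 259.3]
eef_rot: [3.141, 0.001, 2.773]
wrist_force: [0.2, 0.7, -1.1]
finger_gap: 0.6Traceback (most recent call last):
  File "<stdin>", line 4, in <module>
  File "h.py", line 19, in st
    print("t",round(s["clock"],2),"gear xyz",g(s["eef_pos"]),"yaw err",round(s["eef_rot"][2]-np.pi-A,4),"rp",s["eef_rot"][:2],"F",s["wrist_force"],"gap",round(s["finger_gap"],1))
                                             ~^^^^^^^^^^^^^^
  File "h.py", line 12, in g
    d=np.asarray(p)[:2]-C; c,s=np.cos(A),np.sin(A)
                                      ^
NameError: name 'A' is not defined
```

```bash
sed -i 's/^C=.*/C=np.array([595.8,-5.5]); A=np.radians(-21.2)/' h.py
cat > look.py <<'E'
import sys,cv2
from h import *
from cell import vision
s=st()
for n in sys.argv[2:]:
    c=vision.camera(n); im=c["color"]
    if n=="scene": im=cv2.resize(im[130:230,210:360],None,fx=5,fy=5,interpolation=2)
    cv2.imwrite(f"pics/{n}{sys.argv[1]}.png",im)
E
python3 look.py 2 wrist scene
```

```text
t 2.9 gear xyz [-52.66 -33.72 259.33] yaw err 0.001 rp [3.14 0.  ] F [ 0.23  0.7  -1.07] gap 0.6
```

View pics/wrist2.png

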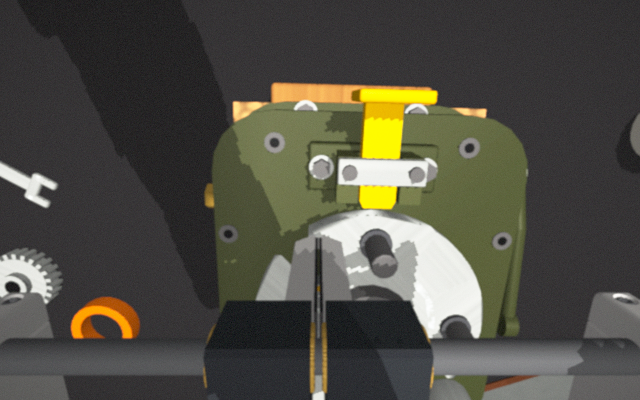

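View pics/scene2.png

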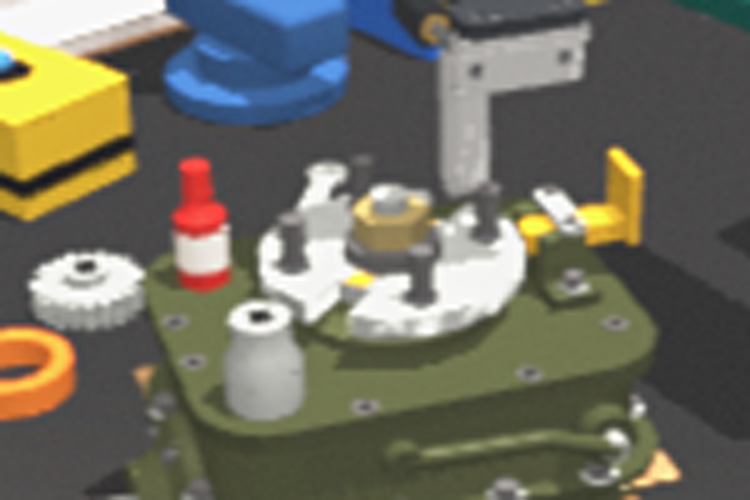

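The wrist view shows the shut fingertips at about (318,240), just left of the stud at (378,245), and low enough to push it. I'll push towards gearbox +y.

```bash
python3 -m jog '[[0,0.5,0.1,0,0,0,0],[0,0.5,0.1,0,0,0,0],[0,0.5,0,0,0,0,0],[0,0.5,0,0,0,0,0],[0,0.5,0,0,0,0,0],[0,0.4,0,0,0,0,0],[-0.1,0.4,0,0,0,0,0],[0,0,0,0,0,0,0]]'
python3 look.py 3 wrist
```

```text
clock: 3.8
eef_pos: [547.7, 12.0, 256.5]
eef_rot: [-3.141, 0.0, 2.772]
wrist_force: [0.3, -1.4, -0.6]
finger_gap: 0.4
t 3.8 gear xyz [-51.19  -1.04 256.5 ] yaw err 0.0003 rp [-3.14  0.  ] F [ 0.28 -1.44 -0.61] gap 0.4
```

View pics/wrist3.png

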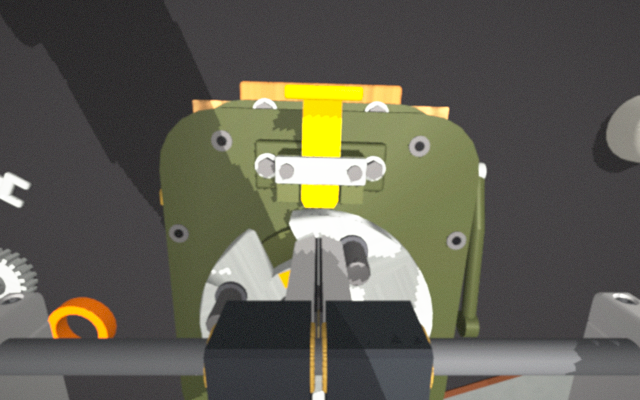

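The disc turns: the stud top is now near (358,272) and the slot near (270,250), heading for the bar at (321,200). I'll continue.

```bash
python3 -m jog '[[-0.1,0.4,0,0,0,0,0],[-0.1,0.4,0,0,0,0,0],[-0.2,0.4,0,0,0,0,0],[-0.2,0.4,0,0,0,0,0],[0,0,0,0,0,0,0]]'
python3 look.py 4 wrist scene
```

```text
clock: 4.35
eef_pos: [559.2, 24.0, 256.4]
eef_rot: [-3.14, 0.001, 2.771]
wrist_force: [1.6, -5.8, -0.1]
finger_gap: 0.9
t 4.35 gear xyz [-44.83  14.3  256.43] yaw err -0.0004 rp [-3.14  0.  ] F [ 1.56 -5.77 -0.06] gap 0.9
```

View pics/wrist4.png

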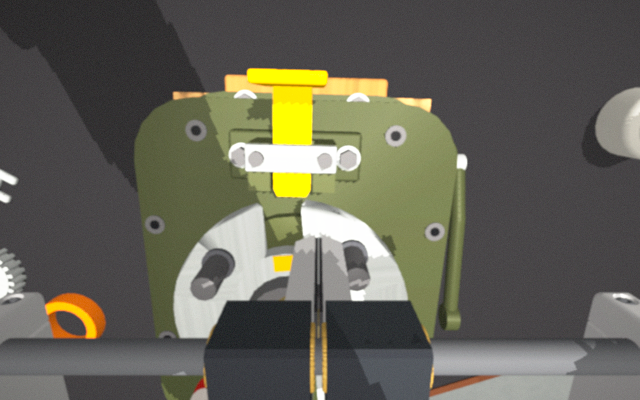

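View pics/scene4.png

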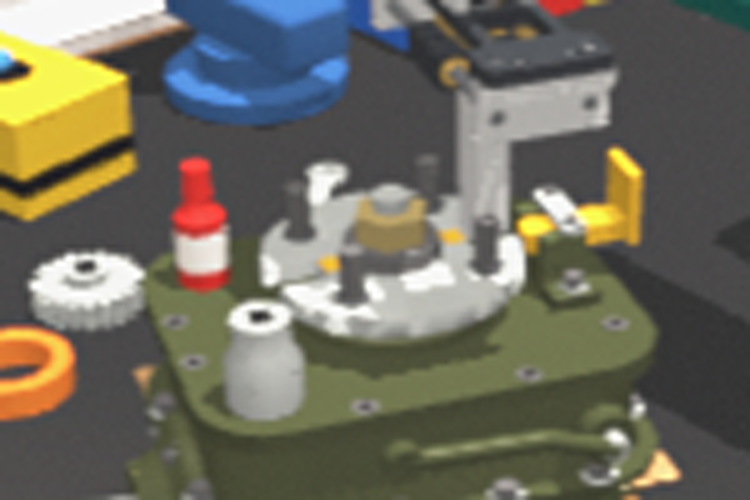

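```bash
python3 - <<'E'
from h import *
import cv2
s=st()
P={k:g(wr(*a,s)) for k,a in dict(rimL=(264,206,249),rimR=(301,206,249),markL=(274,263,249),markR=(293,263,249),tip=(292,196,249),barL=(272,125,249),barR=(312,125,249),pl=(248,76,280),pr=(327,76,280)).items()}
for k in P: print(k,P[k])
im=cv2.imread("pics/wrist4.png")[180:300,170:410]; cv2.imwrite("pics/w4z.png",cv2.resize(im,None,fx=3.3,fy=3.3,interpolation=2))
E
```

```text
t 4.45 gear xyz [-45.02  14.3  256.45] yaw err -0.0004 rp [-3.14  0.  ] F [ 1.86 -6.15 -0.22] gap 0.4
rimL [-68.02 -16.36 249.  ]
rimR [-68.03   4.42 249.  ]
markL [-32.79 -11.99 249.  ]
markR [-32.8   -0.78 249.  ]
tip [-73.86  -0.51 249.  ]
barL [-112.64  -10.21  249.  ]
barR [-112.64   10.82  249.  ]
pl [-135.26  -15.56  280.  ]
pr [-135.26   17.81  280.  ]
```

View pics/w4z.png

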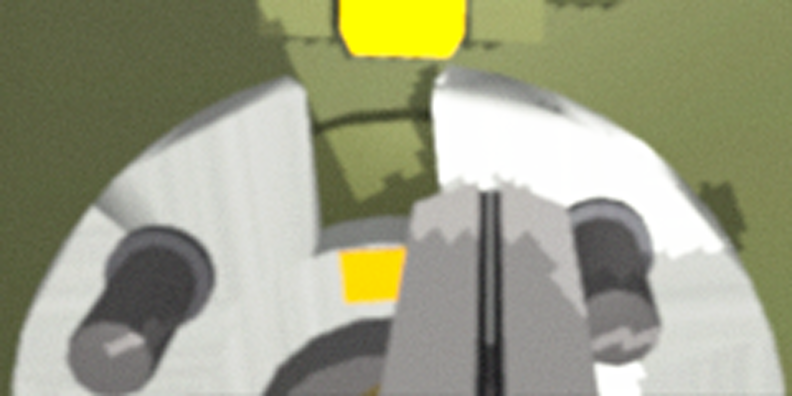

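About 0.08 rad remains: the slot's rim centre is near x 282 px, the bar near 292. That's roughly 3.3 mm more.

```bash
python3 -m jog '[[-0.1,0.2,0,0,0,0,0],[0,0.14,0,0,0,0,0],[0,0,0,0,0,0,0],[0,0,0,0,0,0,0]]'
python3 look.py 5 wrist; python3 - <<'E'
import cv2
im=cv2.imread("pics/wrist5.png")[180:300,170:410]; cv2.imwrite("pics/w5z.png",cv2.resize(im,None,fx=3.3,fy=3.3,interpolation=2))
E
```

```text
clock: 4.85
eef_pos: [561.4, 25.8, 256.4]
eef_rot: [-3.139, 0.002, 2.77]
wrist_force: [4.0, -13.4, -1.1]
finger_gap: 0.7
t 4.85 gear xyz [-43.38  16.72 256.44] yaw err -0.0013 rp [-3.14  0.  ] F [  4.05 -13.38  -1.12] gap 0.7
```

View pics/w5z.png

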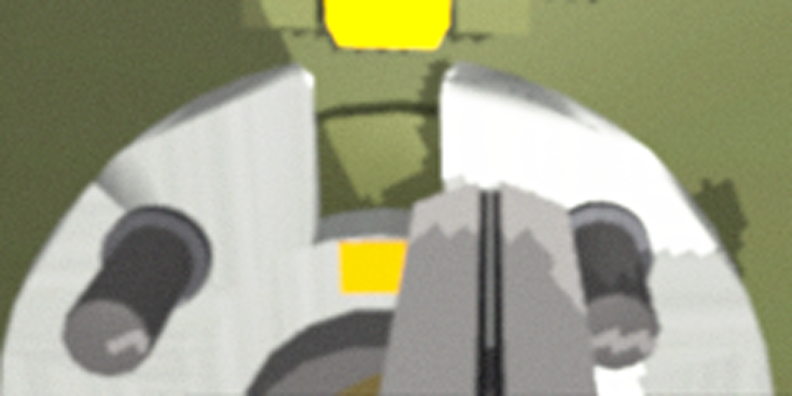

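The slot is now within about 0.03 rad: its centre is at 378 and the bar at 389 in the zoomed view. I'll back off, rise, and go outside the end plate.

```bash
python3 -m jog '[[0,-0.6,0,0,0,0,0],[0,-0.6,0,0,0,0,0],[0,0,-3.0,0,0,0,0],[0,0,-3.0,0,0,0,0],[0,0,0,0,0,0,0]]'
python3 -m jog '[[4,-0.2,0,0,0,0,0],[4,0,0,0,0,0,0],[4,0,0,0,0,0,0],[2,0,0,0,0,0,0],[0,0,0,0,0,0,0]]'
python3 look.py 6 wrist scene
```

```text
clock: 5.4
eef_pos: [557.3, 16.3, 320.5]
eef_rot: [3.139, 0.006, 2.772]
wrist_force: [-0.2, -0.0, 0.2]
finger_gap: 0.8
clock: 5.9
eef_pos: [423.7, 65.7, 316.6]
eef_rot: [3.141, 0.001, 2.773]
wrist_force: [0.3, -0.5, 0.1]
finger_gap: 0.9
t 5.9 gear xyz [-186.23    4.16  316.64] yaw err 0.0017 rp [3.14 0.  ] F [ 0.28 -0.5   0.08] gap 0.9
```

View pics/wrist6.png

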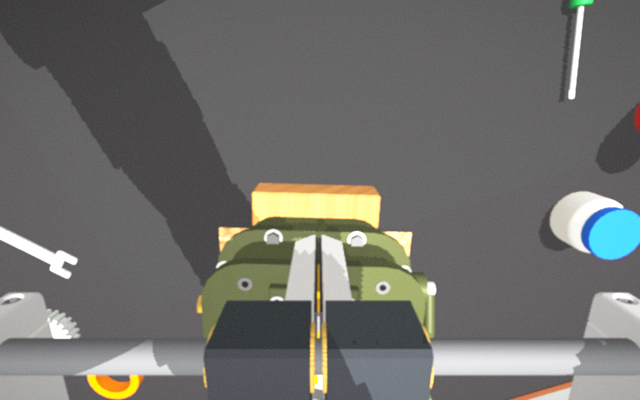

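View pics/scene6.png

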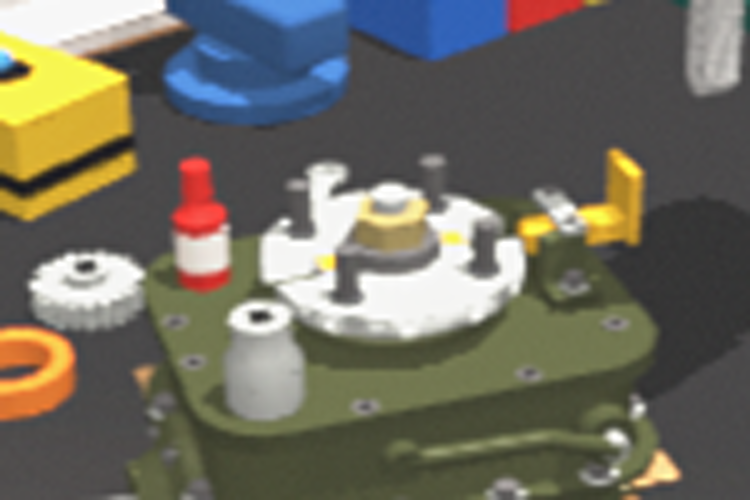

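The bar is still withdrawn, and the fingers are outside and clear of the plate. I'll descend and push towards the disc.

```bash
python3 -m jog '[[0,-0.3,2.7,0,0,0,0],[0,0,2.7,0,0,0,0],[-1,0,0,0,0,0,0],[-1,0,0,0,0,0,0],[-0.5,0,0,0,0,0,0],[0,0,0,0,0,0,0]]'
python3 look.py 7 scene
```

```text
clock: 6.6
eef_pos: [448.6, 52.7, 263.1]
eef_rot: [3.141, 0.001, 2.771]
wrist_force: [0.1, 0.6, -0.3]
finger_gap: 0.3
t 6.6 gear xyz [-158.25    1.09  263.13] yaw err -0.0004 rp [3.14 0.  ] F [ 0.12  0.6  -0.34] gap 0.3
```

View pics/scene7.png

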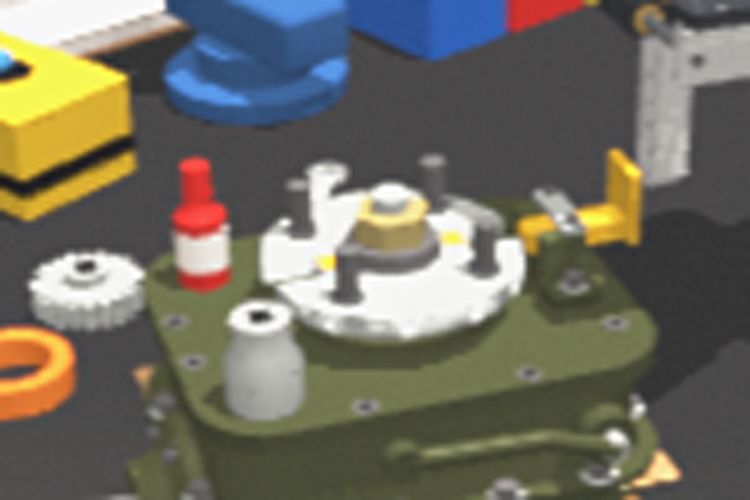

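```bash
python3 -m jog '[[-0.5,0,0,0,0,0,0],[-0.5,0,0,0,0,0,0],[-0.4,0,0,0,0,0,0],[-0.4,0,0,0,0,0,0],[0,0,0,0,0,0,0]]'; python3 -m jog '[[-0.4,0,0,0,0,0,0],[-0.4,0,0,0,0,0,0],[0,0,0,0,0,0,0]]'
python3 look.py 8 scene wrist
```

```text
clock: 7.15
eef_pos: [464.7, 46.5, 262.4]
eef_rot: [3.142, 0.0, 2.772]
wrist_force: [0.3, 0.4, -0.5]
finger_gap: 0.1
clock: 7.45
eef_pos: [472.0, 43.5, 262.3]
eef_rot: [-3.141, -0.0, 2.772]
wrist_force: [-1.6, -0.7, 0.7]
finger_gap: 0.2
t 7.45 gear xyz [-133.15    0.96  262.31] yaw err 0.0001 rp [-3.14 -0.  ] F [-1.63 -0.68  0.69] gap 0.2
```

View pics/scene8.png

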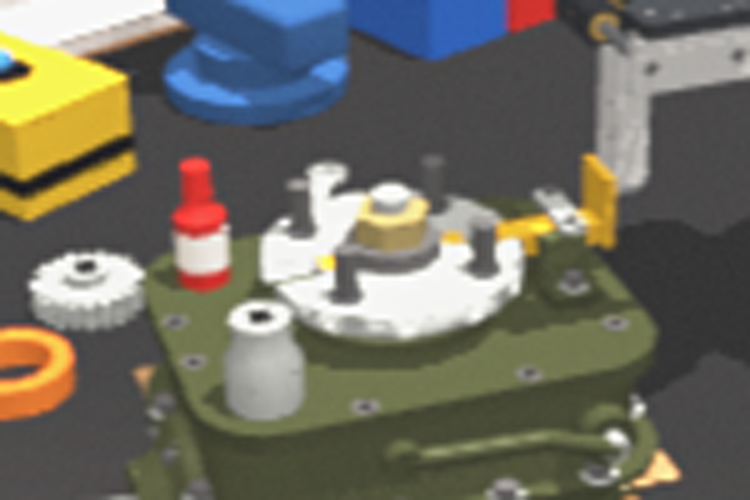

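The bar tip is entering the slot and the plate is at about (600,200). I'll carry on until it stops.

```bash
python3 -m jog '[[-0.4,0,0,0,0,0,0],[-0.4,0,0,0,0,0,0],[-0.2,0,0,0,0,0,0],[0,0,0,0,0,0,0]]'; python3 -m jog '[[-0.2,0,0,0,0,0,0],[0,0,0,0,0,0,0],[0,0,0,0,0,0,0]]'
python3 look.py 9 scene wrist
```

```text
clock: 7.95
eef_pos: [481.0, 40.0, 262.3]
eef_rot: [-3.141, -0.001, 2.772]
wrist_force: [-4.5, -0.8, 0.8]
finger_gap: 0.3
clock: 8.25
eef_pos: [482.7, 39.3, 262.4]
eef_rot: [-3.141, -0.001, 2.772]
wrist_force: [-4.5, -0.7, 1.2]
finger_gap: 0.4
t 8.25 gear xyz [-121.61    0.84  262.35] yaw err 0.0001 rp [-3.14 -0.  ] F [-4.53 -0.66  1.24] gap 0.4
```

View pics/scene9.png

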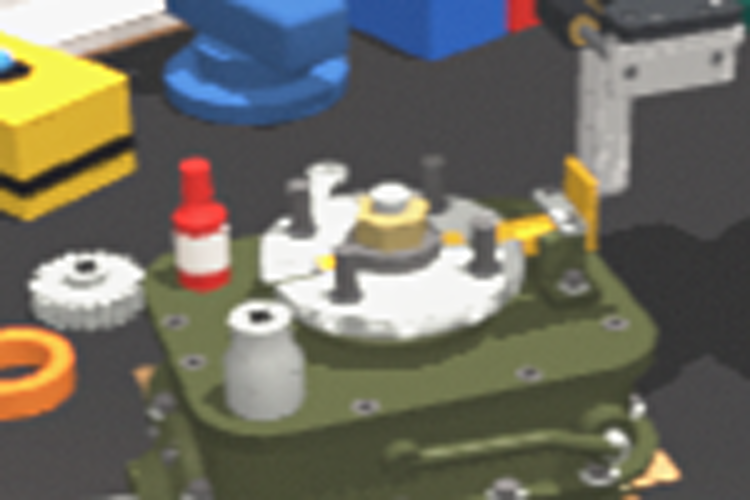

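Not at the stop yet, since the force is still only sliding friction. I'll go on in small steps.

```bash
python3 -m jog '[[-0.2,0,0,0,0,0,0],[0,0,0,0,0,0,0],[0,0,0,0,0,0,0]]'; python3 -m jog '[[-0.2,0,0,0,0,0,0],[0,0,0,0,0,0,0],[0,0,0,0,0,0,0]]'
```

```text
clock: 8.65
eef_pos: [484.5, 38.5, 262.3]
eef_rot: [-3.141, -0.001, 2.772]
wrist_force: [-5.5, -1.3, 1.7]
finger_gap: 0.4
clock: 8.95
eef_pos: [485.0, 38.3, 262.3]
eef_rot: [-3.14, -0.005, 2.772]
wrist_force: [-19.6, 2.1, 6.2]
finger_gap: 0.4
```

```bash
python3 -m jog '[[-0.1,0,0,0,0,0,0],[0,0,0,0,0,0,0],[0,0,0,0,0,0,0]]'; python3 look.py 10 scene wrist
```

```text
clock: 9.25
eef_pos: [485.1, 38.3, 262.3]
eef_rot: [-3.14, -0.007, 2.772]
wrist_force: [-25.8, 4.1, 11.0]
finger_gap: 0.6
t 9.25 gear xyz [-119.02    0.79  262.35] yaw err 0.0007 rp [-3.14 -0.01] F [-25.83   4.06  11.03] gap 0.6
```

View pics/scene10.png

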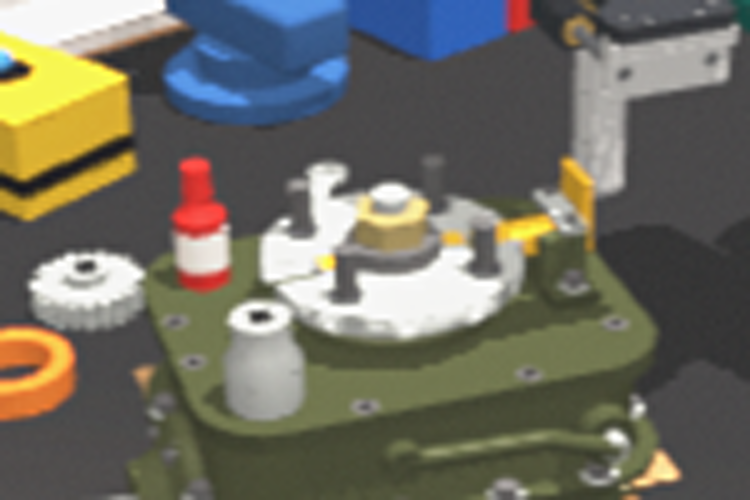

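View pics/wrist10.png

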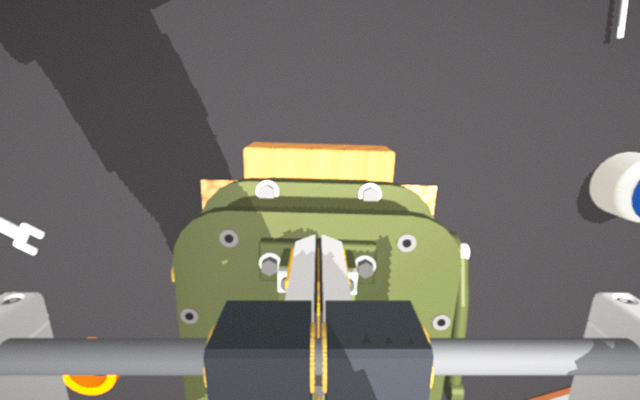

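The force rose to 26 N with no further travel, and the plate is on the guide. The finger stopped near x = -119 against -120 expected. I'll back off, rise and check.

```bash
python3 -m jog '[[1,0,0,0,0,0,0],[2.5,0,0,0,0,0,0],[3,0,0,0,0,0,0],[0,0,-4,0,0,0,0],[0,0,-3,0,0,0,0],[0,0,0,0,0,0,0]]'; python3 -m jog '[[4,0,-2,0,0,0,0],[4,0,-2,0,0,0,0],[4,0,0,0,0,0,0],[4,0,0,0,0,0,0],[4,0,0,0,0,0,0],[0,0,0,0,0,0,0],[0,0,0,0,0,0,0]]'; python3 - <<'E'
from h import *
from cell import vision
import cv2
st()
for n,b in dict(scene=(130,230,210,360),top=(130,250,275,395)).items():
    im=vision.camera(n)["color"]; cv2.imwrite(f"pics/{n}11f.png",im)
    cv2.imwrite(f"pics/{n}11.png",cv2.resize(im[b[0]:b[1],b[2]:b[3]],None,fx=5,fy=5,interpolation=2))
E
```

```text
clock: 9.95
eef_pos: [428.0, 61.3, 336.2]
eef_rot: [3.139, 0.007, 2.772]
wrist_force: [1.0, 0.1, -0.1]
finger_gap: 0.3
clock: 10.65
eef_pos: [240.5, 133.6, 372.2]
eef_rot: [3.141, 0.001, 2.773]
wrist_force: [-0.1, 0.6, 0.3]
finger_gap: 0.2
t 10.65 gear xyz [-381.54    1.22  372.25] yaw err 0.0019 rp [3.14 0.  ] F [-0.11  0.56  0.28] gap 0.2
```

View pics/scene11.png

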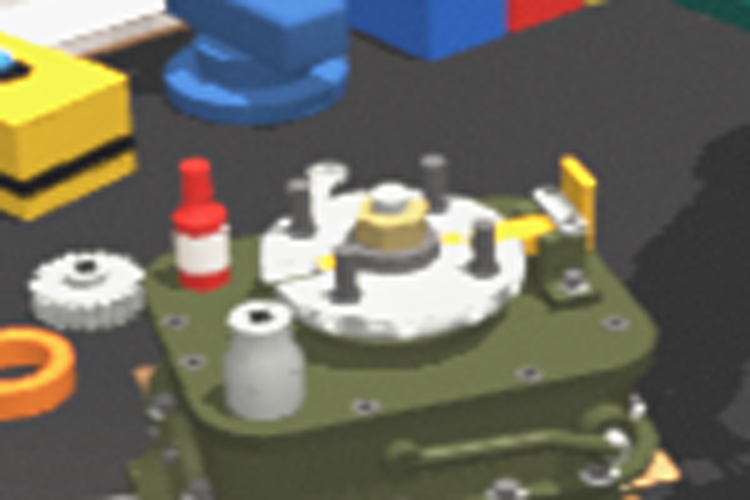

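View pics/top11.png

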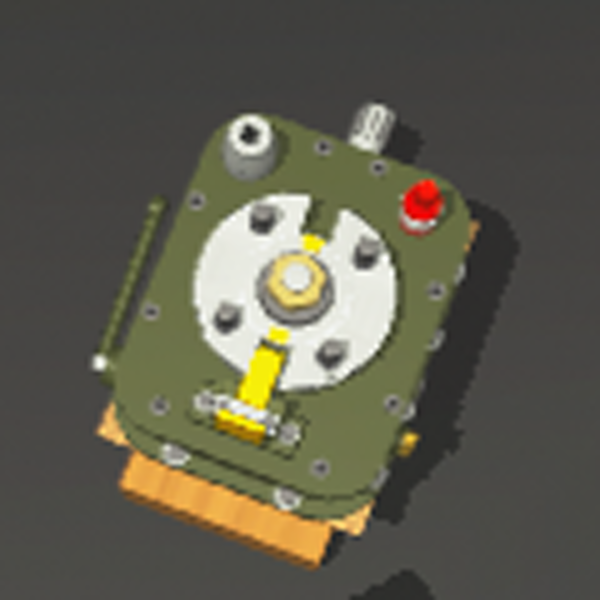

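View pics/top11f.png

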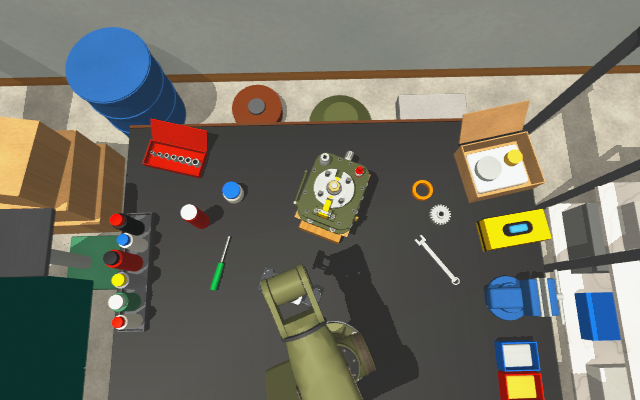

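The bar sits home in the slot with the plate against the guide, and the loose things are where they were. The arm is clear.

```bash
python3 -c "
from cell import order,monitor
print(monitor.read_state()['clock']); print(order.sign_off())"
```

```text
10.75
the job is handed in; nothing more can be done
None
```

The gearbox's output shaft is locked: the disc's slot faces the bar, the bar is fully home, and I handed the job in at about 10.8 s. The hand-in gave no verdict.

- **Disc:** I pushed the stud nearest the bar with the shut fingertips and turned the disc about 45° clockwise. The wrist camera then put the slot within about 0.03 rad of the bar. The push force was about 6 N, rising to 13 N at the last small step.
- **Bar:** I pushed the end plate in until it stopped. The force rose from about 5 N to 26 N with no further travel. The fingertips stopped within about 1 mm of where full travel should put them, and that estimate rests on camera positions good to a few millimetres.
- **Final check:** The last scene and top pictures show the bar in the slot with its plate on the guide. The socket, sealant and bench items appear unmoved by eye. The arm was well clear with no contact force.

No check failed. The only disagreement was between the cameras' positions for the disc's axis, up to about 5 mm. I dealt with it by aligning the slot to the bar directly in the wrist picture.

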